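# Roll a hollow shaft home in the checking fixture and chock it

## Robot

A 6-joint arm with a two-finger parallel gripper is mounted at the origin on the work surface. World frame = base frame: x ahead of the robot, y to its left, z up, the work surface at z = 0. Lengths are in m, angles in degrees, forces in N, time in s.
With the tool pointing down it reaches from about 0.3 to 0.75 m from the base axis. Payload 8.5 kg.
Tool frame: the origin (TCP) lies on the centre line of the jaws, within the pads' length; the fingertips stand 14 mm ahead of it and the grasp point (between the pads) lies 5 mm behind it; z points along the fingers, x is the direction in which the jaws open and shut, and the axes are right-handed (so a half turn about z gives the same grasp; the last joint's range is limited). The gripper opens to 85 mm and grips with 20 to 120 N. Pads are 22 mm wide; open, the fingers measure 114 mm over their backs; the gripper's body (76 mm by 85 mm) begins 54 mm behind the grasp point. The pads swing forward as they close: fully open they stand 13 mm farther back than shut.
Start: joints at [-89.341, 21.807, 74.336, -0, 83.858, -12.336], TCP at [0.124, -0.536, 0.245] pointing down, gripper open.
Joint ranges: [-178.18, 178.18], [-50.72, 133.34], [12.68, 142.11], [-81.47, 261.47], [9.98, 163.14], [-165.26, 165.26]. Speed limits (degrees/s): [136.94, 136.94, 180, 180, 180, 180].

## Interface

Orientations are given as a 3x3 rotation matrix whose columns are the frame's x, y, z axes.
In Python, from rig import * gives the robot as it stands.
- The arm moves only by the shell command python3 -m crank 'ROWS' [FORCE]. ROWS is JSON, one flat list of numbers, 7 for each row, row after row: the turn, a rotation vector about the world's x, y, z in rad, then the shift along the world's x, y, z in m, then the opening in per cent of the stroke, from 0 (shut) to 100 (fully open). A call has 1 to 20 rows; each row shifts and turns the commanded pose from where the row before left it; what a row does not reach is not made up. A row lasts 1/10 s, in which the tool goes at most 50 mm and 8.59 degrees, less where a joint would pass 70% of its speed; a pose out of reach is approached as far as the arm can. A call is refused whole if a number of a shift passes 0.05 or a number of a turn 0.15, either way. A call with a gripper value outside its range is refused whole. The fingers move at their own pace and stop on an object; FORCE is the grip in N (left out, the last holds). Time passes only in rows, so rows that do not move let the fingers close. It gives the time, the measured TCP pose, the force and the opening at its end, in the units of the state.
- observe(): the state, without advancing time (a new reading comes with each control period).
- get_image(name): name is "scene" or "top" or "wrist"; returns a dict with "frame" (480x640x3 uint8, red, green, blue), "fov_y" (degrees; the focal length in pixels is half the picture's height over the tangent of half this angle, whatever the lens; pixels are square), "cx", "cy" (the principal point, pixels), "world_to_cam" (4x4, takes a point from world to camera coordinates). Camera axes: x right, y up, looking along -z (the intrinsics and any distortion apply to the point x, -y, -z); pixel columns grow to the right and rows downward; lengths in m; the calibration is good to about 2 mm. A picture is of the moment at which its call begins. There is no depth.
- close_job(): hands the job in, once; it reports no verdict.
The state is a dict: "time_s": time; "q": joint angles; "qvel": joint speeds; "joint_efforts": joint torques, N m; "position": TCP position; "tool_rot": TCP orientation; "ft_force": force on the tool from outside, world axes, zero at the start; "wrist_torque": the same for the moment, N m; "grip_width": finger opening in m.
Only numpy, scipy, OpenCV 4.12 (cv2) and the standard library are available. Lean on these libraries where they do the work, as an engineer would, in place of code of your own. Each camera call takes 0.05 s, during which the arm holds its last target. There are 200 camera calls.

## Task

Roll the hollow shaft along the bench, without gripping or lifting it, square up to the dial-gauge checking fixture, and use the wedge chock, nose first behind the shaft's middle, to press it firmly home against both rest buttons so that the gauge's hand comes to its mark. Leave the chock flat on the bench, snug against the shaft, so that the gauge's spring plunger cannot roll it back. Use a light hand, about 10 N on the fixture and never as much as 20 N, and leave the other parts on the bench where they are.

Things in the scene. Friction and masses are not known exactly. Their poses are not given: they have to be found in the camera images.
- shaft: hollow steel shaft, ground and oiled (slippery, friction about 0.25): body 40 mm diameter, 110 mm long, a 32 mm diameter, 18 mm long journal at each end (146 mm overall), about 0.8 kg. Origin at its centre, 20 mm above the bench while it lies there; its y axis is the shaft's axis, x and z turn as it rolls. It rolls with a resistance of about 0.8 N and soon stops when let go.
- gauge: checking fixture, grey cast iron: a base plate (130 x 124 mm, 8 mm thick) fixed to the bench, carrying a gauge head, 44 mm high, that the setter has clamped up to 8 mm nearer or farther along x; where, is not given here. Origin on the bench under the middle of the plane of the head's two rest buttons at its mid setting; x points into the fixture (away from the robot), y along the buttons, z up.
- home (a point): centre of the home shaft if the head were at mid setting, 20 mm in front of the buttons, 20 mm high, axes as gauge; truly up to 8 mm nearer or farther along x: find it by touch. Buttons: flat steel faces, 16 mm diameter, at y = -32 and +32 mm, 20 mm high. Home: the shaft touches both, parallel to y, within 20 mm of the middle along y. The cast front is 18 mm behind the button faces.
- plunger (a joint): travel (m) of the head's plunger, an 8 mm pin midway between the buttons, 20 mm high. At 0 its tip is 6 mm out in front of the buttons; it goes in along x and reads 0.006 with the shaft home: the dial's hand (10 mm a turn) then points at the broad mark nearest the shaft. Its spring (1.2 N at 0, 2.4 N at 0.006) rolls an unheld shaft back; pushing it in takes 4 to 7 N with friction, more once home.
- chock: loose grey cast-iron wedge, rubber sole, 70 mm long, 36 mm wide, 38 mm high, about 0.55 kg, upright parallel sides. Origin under the middle of its sole; x points to the nose, y across, z up. Flat top from x = -35 to +21 mm, then the face slopes down at 68 degrees to the 3 mm thick nose. Set down, it holds the shaft against the plunger. Pushed on, its sole drags; held 2 mm clear it does not.
- chock_nose (a point): point of the chock's nose on the bench, 35 mm ahead of its origin; axes as chock. With the chock flat on the bench and its face on the shaft, this point lies 15 mm behind the shaft's centre line.
- bearing: bystander: steel ring 52 mm diameter, 15 mm high, lying flat on the fixture's left (+y) side of the shaft's way
- bolt0: bystander: hexagon bolt standing on its head, 38 mm high, on the right (-y) side of the shaft's way
- bolt1: bystander: another such bolt beside it
- flange: bystander: steel flange, 90 mm diameter, 34 mm high with its hub, lying flat
- gear: bystander: dark spur gear, 75 mm diameter, 30 mm high with its hub, lying flat
- pinion: bystander: stepped pinion shaft, 44 mm diameter at its toothed foot, 85 mm high, standing upright
There are look-alikes about, which are no part of the job. Leave any brown or green look-alike of the chock alone. Leave any blue look-alike of the shaft alone.

How it is judged (in metres and radians):
On the way, in this order (a step that is already met when the one before it is completed fails the run):
1. the shaft has been rolled, not slid: it has turned over by at least a third of a turn (angle between shaft's own z axis and vertical above 2.1 rad), for 0.02 s.
2. the chock presses the shaft firmly home: at least 5 N on the fixture, plunger in by over 4.5 mm (contact force between chock and shaft above 3 N and contact force between shaft and gauge above 5 N and value of joint plunger above 0.0045 m), for 0.15 s.
At the end, for the whole second after the job is handed in: The shaft lies on the bench square to the fixture (0.05 rad), within 22 mm of its middle, plunger in by over 4.5 mm (within 1.5 mm of home). The chock lies flat, nose first (0.2 rad) behind the shaft's middle (nose within 30 mm of site home), bearing on it with over 0.5 N. Both at rest (y of shaft in the frame of gauge between -0.022 and 0.022 m and angle between the y axis of shaft and the y axis of gauge, either way round below 0.05 rad and height (world z) of shaft below 0.0215 m and value of joint plunger above 0.0045 m and contact force between chock and shaft above 0.5 N and angle between chock's own z axis and vertical below 0.05 rad and height (world z) of chock below 0.0015 m and angle between the x axis of chock and the x axis of gauge, either way round below 0.2 rad and linear speed of each of shaft, chock below 0.005 m/s and horizontal distance between chock_nose and home below 0.03 m); the robot touches nothing.
It fails at once if the fixture is loaded with more than 20 N through the shaft (contact force between shaft and gauge above 20 N).
It fails at once if the shaft is gripped or shoved with more than 20 N by the fingers (contact force between the fingers and shaft above 20 N).
It fails at once if the shaft is lifted more than 8 mm (height (world z) of shaft above 0.028 m).
It fails at once if a bystander is moved by more than 20 mm (distance of any of bearing, bolt0, bolt1, flange, gear, pinion from where it was at the start of the episode above 0.02 m).
It also fails if it takes over 67 s, if anything falls off the work surface, if the arm or the gripper's body presses on something with over 40 N, if the wrist force passes 120 N, or if a joint passes its speed limit or range.

## Working session

There is one attempt and no reset: what is moved stays moved. The work goes in short steps, Python scripts to look and compute and a shell command to move; the robot and the scene stay as the last step left them, time stands still between calls to the robot, and variables do not carry over. Pictures are saved under pics/ and viewed, about 8 in all and at most 12, crops included, and the job is handed in when it is done.

```bash
ls; mkdir -p pics
python3 - <<'E'
from rig import *
import cv2,numpy as np
for n in ("top","scene"):
    d=get_image(n); cv2.imwrite(f"pics/{n}0.png",d["frame"][:,:,::-1]); print(n,d["fov_y"],d["cx"],d["cy"],np.round(d["world_to_cam"],4).tolist(),[k for k in d])
s=observe();print(s["time_s"],s["ft_force"],s["tool_rot"],s["grip_width"])
E
```

```text
pics
top 48.05129265640611 318.174564526091 236.72864175399118 [[-0.0179, -0.9997, 0.0167, -0.0578], [0.997, -0.0166, 0.0756, -0.494], [-0.0753, 0.018, 0.997, -1.0039], [0.0, 0.0, 0.0, 1.0]] ['frame', 'fov_y', 'cx', 'cy', 'world_to_cam']
scene 43.03588943217873 312.5327372094799 237.26984005892345 [[0.0321, 0.9995, 0.0021, 0.0443], [-0.6325, 0.0187, 0.7744, 0.2863], [0.7739, -0.0262, 0.6327, -1.6421], [0.0, 0.0, 0.0, 1.0]] ['frame', 'fov_y', 'cx', 'cy', 'world_to_cam']
0.1 [-0.44191481  0.07661994 -0.10753191] [[ 2.24871986e-01 -9.74388316e-01  3.38081455e-06]
 [-9.74387480e-01 -2.24871789e-01  1.31020245e-03]
 [-1.27588571e-03 -2.97922051e-04 -9.99999142e-01]] 0.08550235356567616
```

View pics/top0.png

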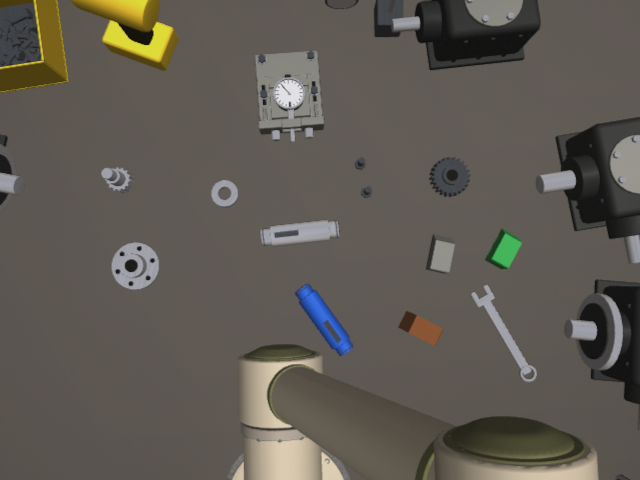

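View pics/scene0.png

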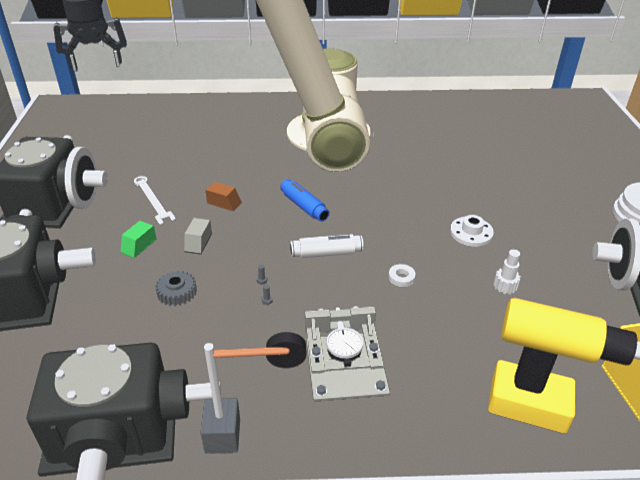

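The top view shows a grey wedge at (441,254), a green one at (505,250) and a brown one at (421,328); the grey one fits the chock. The steel-coloured roller at (300,232) fits the shaft, and the blue one at (323,320) is the look-alike. The gauge is at (290,90), with its buttons at about row 133. I'll confirm these in an enlarged crop.

```bash
cat > h.py <<'E'
import numpy as np,cv2
from rig import *
def ray(d,u,v,z):
    f=240/np.tan(np.radians(d["fov_y"]/2)); W=np.array(d["world_to_cam"]);R=W[:3,:3];c=-R.T@W[:3,3]
    r=R.T@np.array([(u-d["cx"])/f,-(v-d["cy"])/f,-1]); return c+r*(z-c[2])/r[2]
def proj(d,p):
    f=240/np.tan(np.radians(d["fov_y"]/2)); W=np.array(d["world_to_cam"]);q=W[:3,:3]@np.array(p)+W[:3,3]
    return np.array([d["cx"]-f*q[0]/q[2], d["cy"]+f*q[1]/q[2]])
def crop(im,x,y,w,h,s): return cv2.resize(im[y:y+h,x:x+w],None,fx=s,fy=s,interpolation=cv2.INTER_CUBIC)
E
python3 - <<'E'
from h import *
im=cv2.imread("pics/top0.png")
a=crop(im,250,40,100,100,4);b=crop(im,400,215,100,100,4) ;c=crop(im,250,205,100,50,8)
o=np.vstack([np.hstack([a,b]),cv2.resize(c,(400*2,400))[::1]]); o=cv2.resize(np.vstack([np.hstack([a,b])]),(800,400))
o=np.vstack([o,cv2.resize(crop(im,250,215,100,25+10,8),(560,196))[:, :] if 0 else np.pad(crop(im,250,212,130,33,6),((0,0),(0,20),(0,0)))])
cv2.imwrite("pics/c1.png",o);print(o.shape)
E
```

```text
(598, 800, 3)
```

View pics/c1.png

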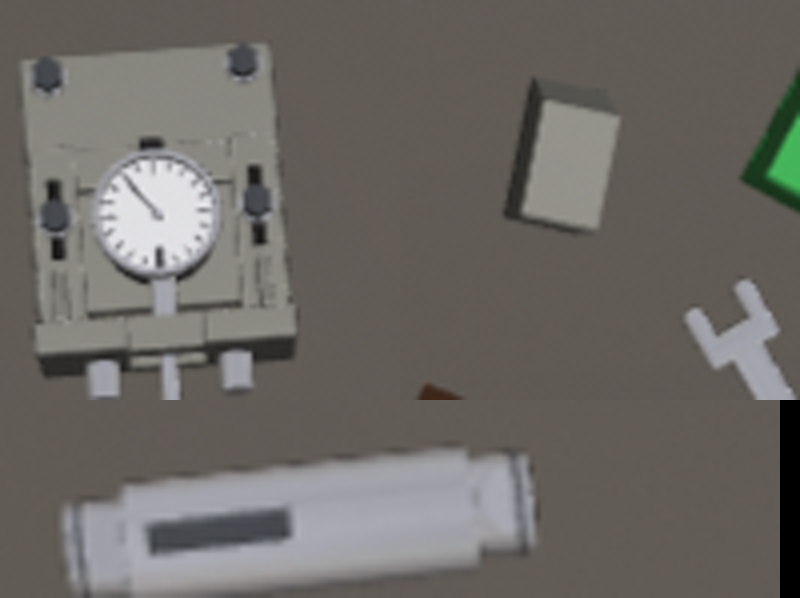

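The crop confirms the grey wedge as the chock: its sloping dark face is at the upper edge, so the nose points toward +x. The shaft has journals at both ends and a dark flat; the button tips are near (276,138) and (309,137).

```bash
cat >> h.py <<'E'
class TD(dict): pass
def topd():
    return dict(fov_y=48.05129265640611,cx=318.1746,cy=236.7286,world_to_cam=[[-0.0179,-0.9997,0.0167,-0.0578],[0.997,-0.0166,0.0756,-0.494],[-0.0753,0.018,0.997,-1.0039],[0,0,0,1]])
E
python3 - <<'E'
from h import *
d=topd()
A=lambda x,y,z:ray(d,250+x/4,40+y/4,z)
B=lambda x,y,z:ray(d,400+(x-400)/4,215+y/4,z)
C=lambda x,y,z:ray(d,250+x/6,212+(y-400)/6,z)
P=lambda n,*a:print(n,np.round(a,4).tolist())
P('base far corners',A(22,60,.008),A(270,45,.008))
P('buttons',A(103,395,.024),A(238,388,.024)); P('plunger',A(171,402,.022))
P('head front bot? ',A(40,375,.008),A(295,357,.008)); P('head top front',A(37,350,.044),A(296,330,.044))
c=[B(*p,.038) for p in((540,100),(620,118),(600,230),(523,218))]
P('chock top',*c)
fm=(c[0]+c[1])/2; rm=(c[2]+c[3])/2; dd=fm-rm; P('len,wid',np.linalg.norm(dd),np.linalg.norm(c[0]-c[1]),np.degrees(np.arctan2(dd[1],dd[0]))); cen=(fm+rm)/2; u=dd/np.linalg.norm(dd); P('chock origin',cen+u*.007,'nose' and cen+u*.042)
P('nose edge', B(535,78,.003),B(612,96,.003))
l,r=C(70,548,.02),C(530,501,.02); P('shaft',l,r,(l+r)/2,np.linalg.norm(l-r),np.degrees(np.arctan2(l[0]-r[0],l[1]-r[1])))
for n,p,z in(('bearing',(224,193),.015),('bolt0',(360,166),.01),('bolt1',(366,194),.01),('gear',(450,177),.015),('blue l',(303,292),.02),('blue r',(343,348),.02),('green',(505,249),.03),('brown l',(403,320),.0),('brown r',(443,330),.02)):P(n,ray(d,*p,z))
E
```

```text
base far corners [[0.8544, 0.0504, 0.008], [0.8607, -0.0718, 0.008]]
buttons [[0.6821, 0.0116, 0.024], [0.6846, -0.053, 0.024]]
plunger [[0.6787, -0.0208, 0.022]]
head front bot?  [[0.6966, 0.0431, 0.008], [0.7038, -0.0812, 0.008]]
head top front [[0.6987, 0.0412, 0.044], [0.7067, -0.0807, 0.044]]
chock top [[0.4817, -0.2845, 0.038], [0.4727, -0.3217, 0.038], [0.4206, -0.3104, 0.038], [0.4268, -0.2746, 0.038]]
len,wid [0.0545, 0.0384, -11.1753]
chock origin [[0.4573, -0.2992, 0.038], [0.4916, -0.306, 0.038]]
nose edge [[0.4948, -0.2907, 0.003], [0.4854, -0.3278, 0.003]]Traceback (most recent call last):
  File "<stdin>", line 14, in <module>
  File "<stdin>", line 6, in <lambda>
    return _wrapfunc(a, 'round', decimals=decimals, out=out)
    return _wrapit(obj, method, *args, **kwds)
    conv = _array_converter(obj)
ValueError: setting an array element with a sequence. The requested array has an inhomogeneous shape after 1 dimensions. The detected shape was (5,) + inhomogeneous part.
```

Run:
```python
from h import *
d=topd()
C=lambda x,y,z:ray(d,250+x/6,212+(y-400)/6,z)
l,r=C(70,548,.02),C(530,501,.02); print('shaft',l,r,(l+r)/2,np.linalg.norm(l-r),np.degrees(np.arctan2(r[0]-l[0],l[1]-r[1])))
for n,p,z in(('bearing',(224,193),.015),('bolt0',(360,166),.01),('bolt1',(366,194),.01),('gear',(450,177),.015),('blue l',(303,292),.02),('blue r',(343,348),.02),('green',(505,249),.03),('brown l',(403,320),.0),('brown r',(443,330),.02)):print(n,np.round(ray(d,*p,z),3))
d=get_image("wrist");cv2.imwrite("pics/w0.png",d["frame"][:,:,::-1]);W=np.array(d["world_to_cam"]);print(-W[:3,:3].T@W[:3,3],W[:3,:3],d["fov_y"])
```

```text
shaft [0.49476619 0.04078932 0.02      ] [ 0.50728608 -0.10492581  0.02      ] [ 0.50102613 -0.03206824  0.02      ] 0.1462519978727625 4.91080949381402
bearing [0.58  0.112 0.015]
bolt0 [ 0.63 -0.15  0.01]
bolt1 [ 0.575 -0.16   0.01 ]
gear [ 0.605 -0.323  0.015]
blue l [ 0.389 -0.036  0.02 ]
blue r [ 0.283 -0.109  0.02 ]
green [ 0.463 -0.418  0.03 ]
brown l [ 0.331 -0.227  0.   ]
brown r [ 0.313 -0.298  0.02 ]
[ 0.19097185 -0.52064337  0.37417359] [[ 0.22458453 -0.97445341 -0.00152982]
 [ 0.93754871  0.21650645 -0.27226342]
 [ 0.26563923  0.05971187  0.96222154]] 69.9899816420149
```

```bash
python3 -m crank '[0,0,-0.0101,0.0239,0.0361,0,70, 0,0,-0.0101,0.0239,0.0361,0,70, 0,0,-0.0101,0.0239,0.0361,0,70, 0,0,-0.0101,0.0239,0.0361,0,70, 0,0,-0.0101,0.0239,0.0361,0,70, 0,0,-0.0101,0.0239,0.0361,0,70, 0,0,-0.0101,0.0239,0.0361,0,70, 0,0,-0.0101,0.0239,0.0361,0,70, 0,0,-0.0101,0.0239,0.0361,0,70, 0,0,-0.0101,0.0239,0.0361,0,70, 0,0,-0.0101,0.0239,0.0361,0,70, 0,0,-0.0101,0.0239,0.0361,0,70, 0,0,-0.0101,0.0239,0.0361,0,70, 0,0,-0.0101,0.0239,0.0361,0,70, 0,0,0,0,0,-0.045,70, 0,0,0,0,0,-0.045,70, 0,0,0,0,0,-0.045,70, 0,0,0,0,0,-0.040,70, 0,0,0,0,0,0,70]'
python3 - <<'E'
from h import *
s=observe();print(s["tool_rot"],s["ft_force"])
d=get_image("wrist");im=d["frame"][:,:,::-1].copy()
for p in [(0.50,-0.0318,.04),(.4948,.0408,.02),(.5073,-.1049,.02),(.663,-.0217,.02),(.683,-.0207,.02)]:
    u=proj(d,p);print(p,u);cv2.circle(im,tuple(int(x) for x in u),3,(0,0,255),-1)
cv2.imwrite("pics/w1.png",im)
E
```

```text
time_s: 2.05
position: [0.4559, -0.0298, 0.0668]
tool_rot: [[0.085, -0.996, -0.009], [-0.996, -0.085, 0.003], [-0.004, 0.009, -1.0]]
ft_force: [0.4, -0.2, 1.0]
grip_width: 0.0597
[[ 0.08514779 -0.9963292  -0.00883096]
 [-0.99636138 -0.08517697  0.0029817 ]
 [-0.00372295  0.00854494 -0.99995656]] [ 0.40495349 -0.16689516  0.98982891]
(0.5, -0.0318, 0.04) [332.10158587 200.08662713]
(0.4948, 0.0408, 0.02) [189.06369789 191.5189751 ]
(0.5073, -0.1049, 0.02) [474.61381087 191.51874235]
(0.663, -0.0217, 0.02) [ 344.77675962 -236.11641916]
(0.683, -0.0207, 0.02) [ 347.83633633 -310.5773293 ]
```

View pics/w1.png

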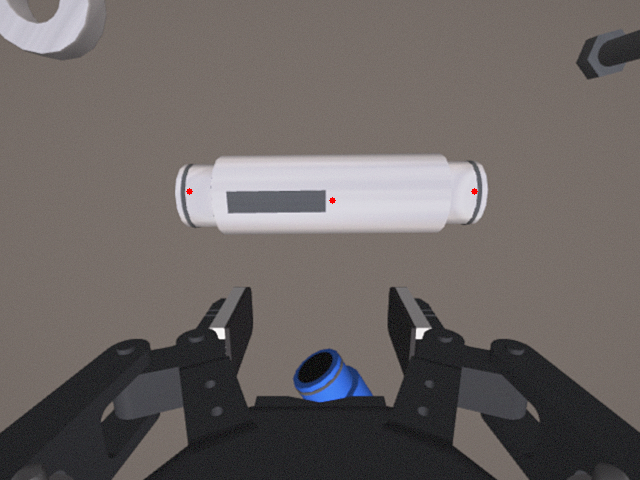

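The predicted points land on the shaft, which is parallel to the jaws, and the space behind it is clear. Now I'll lower the fingers and roll it.

```bash
python3 -m crank '[0,0,0,0,0,-0.048,70, 0,0,0,0.004,0,0,70, 0,0,0,0.004,0,0,70, 0,0,0,0.004,0,0,70, 0,0,0,0.004,0,0,70, 0,0,0,0.006,0.0005,0,70, 0,0,0,0.008,0.0005,0,70, 0,0,-0.0033,0.01,0.0005,0,70, 0,0,-0.0033,0.01,0.0005,0,70, 0,0,-0.0033,0.01,0.0005,0,70, 0,0,-0.0033,0.01,0.0005,0,70, 0,0,-0.0033,0.01,0.0005,0,70, 0,0,-0.0033,0.01,0.0005,0,70, 0,0,-0.0033,0.01,0.0005,0,70, 0,0,-0.0033,0.01,0.0005,0,70, 0,0,-0.0033,0.01,0.0005,0,70, 0,0,0,0.008,0,0,70, 0,0,0,0.006,0,0,70, 0,0,0,0.004,0,0,70, 0,0,0,0.002,0,0,70]'
python3 - <<'E'
from h import *
s=observe();print(s["tool_rot"],s["ft_force"])
d=get_image("wrist");im=d["frame"][:,:,::-1].copy();cv2.imwrite("pics/w2.png",im)
d=get_image("top");im2=d["frame"][:,:,::-1].copy();cv2.imwrite("pics/t2.png",im2)
o=np.hstack([cv2.resize(im,(480,360)),cv2.resize(crop(im2,230,100,120,140,2.57),(308,360))]);cv2.imwrite("pics/c2.png",o)
E
```

```text
time_s: 4.1
position: [0.5985, -0.025, 0.0223]
tool_rot: [[0.056, -0.998, 0.0], [-0.998, -0.056, 0.0], [-0.0, -0.0, -1.0]]
ft_force: [-0.3, 0.7, -0.0]
grip_width: 0.0597
[[ 5.56866744e-02 -9.98448293e-01  7.15499698e-06]
 [-9.98448293e-01 -5.56866742e-02  3.11265127e-05]
 [-3.06797755e-05 -8.87722650e-06 -9.99999999e-01]] [-0.34174798  0.73819439 -0.03543   ]
```

View pics/c2.png

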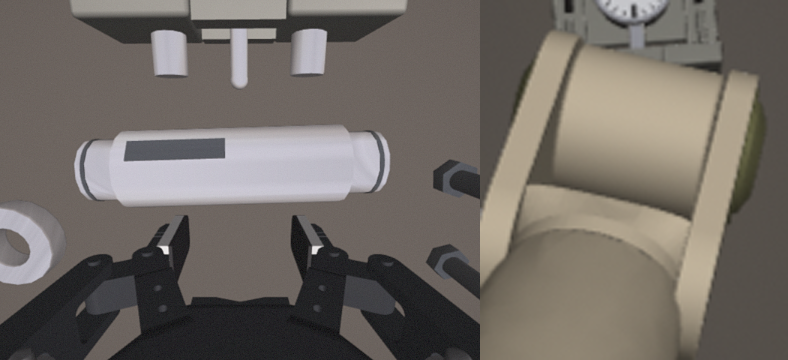

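The shaft rolled about a full turn and now lies just in front of the plunger (tip at (239,87) in the crop). It is slightly skewed in the view: left end (80,169), right end (385,160). I'll measure that.

Run:
```python
from h import *
d=get_image("wrist");k=4/3
g=lambda x,y,z:np.round(ray(d,x*k,y*k,z),4)
l,r=g(80,169,.02),g(385,160,.02);print('shaft',l,r,(l+r)/2,np.linalg.norm(l-r),np.degrees(np.arctan2(r[0]-l[0],l[1]-r[1])))
print('body top/bot edges mid',g(232,127,.03),g(232,204,.02))
a,b=g(170,78,.014),g(307,74,.014);print('button face low',a,b,np.degrees(np.arctan2(b[0]-a[0],a[1]-b[1])));print('plunger',g(239,87,.018))
a,b=g(73,15,.044),g(407,12,.044);print('head front top',a,b,np.degrees(np.arctan2(b[0]-a[0],a[1]-b[1])))
print(observe()["ft_force"])
```

```text
shaft [0.6314 0.0608 0.02  ] [ 0.6451 -0.0984  0.02  ] [ 0.63825 -0.0188   0.02   ] 0.15978839131801786 4.91848672378424
body top/bot edges mid [ 0.6583 -0.0183  0.03  ] [ 0.6163 -0.02    0.02  ]
button face low [0.6794 0.0142 0.014 ] [ 0.6851 -0.054   0.014 ] 4.777546745546794
plunger [ 0.6768 -0.0205  0.018 ]
head front top [0.6965 0.0417 0.044 ] [ 0.7043 -0.0809  0.044 ] 3.6403389766507623
[-0.67937585 -0.22616883 -1.15274913]
```

```bash
python3 -m crank '[0,0,0.001,0.004,0.0002,0,70, 0,0,0.001,0.004,0.0002,0,70, 0,0,0.001,0.004,0.0002,0,70, 0,0,0.001,0.004,0.0002,0,70, 0,0,0.001,0.004,0.0002,0,70, 0,0,0.001,0.0025,0.0002,0,70, 0,0,0,0,0,0,70]'
python3 - <<'E'
from h import *
print(observe()["ft_force"])
d=get_image("wrist");im=d["frame"][:,:,::-1].copy();cv2.imwrite("pics/w3.png",im[:300])
E
```

```text
time_s: 4.95
position: [0.6211, -0.0238, 0.0223]
tool_rot: [[0.062, -0.998, 0.0], [-0.998, -0.062, -0.0], [0.0, -0.0, -1.0]]
ft_force: [-0.3, 0.5, 0.4]
grip_width: 0.0597
[-0.2752058   0.49880787  0.40745769]
```

View pics/w3.png

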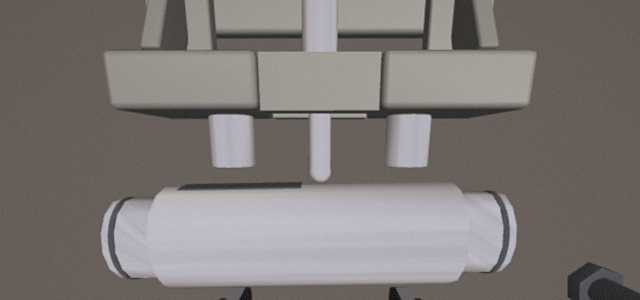

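The shaft is square to the fixture (both edges level in the tool frame), about 4 mm left of the middle and just short of the plunger. Now I'll back off and go above the chock.

```bash
python3 -m crank '[0,0,0,-0.01,0,0,70, 0,0,0,-0.01,0,0,70, 0,0,0,0,0,0.045,100, 0,0,0,0,0,0.045,100, 0,0,0,0,0,0.02,100, 0,0,-0.034,-0.0187,-0.0341,0,100, 0,0,-0.034,-0.0187,-0.0341,0,100, 0,0,-0.034,-0.0187,-0.0341,0,100, 0,0,-0.034,-0.0187,-0.0341,0,100, 0,0,-0.034,-0.0187,-0.0341,0,100, 0,0,-0.034,-0.0187,-0.0341,0,100, 0,0,-0.034,-0.0187,-0.0341,0,100, 0,0,-0.034,-0.0187,-0.0341,0,100, 0,0,0,0,0,0,100, 0,0,0,0,0,0,100]'
python3 - <<'E'
from h import *
s=observe();print(s["ft_force"],s["position"])
d=get_image("wrist");im=d["frame"][:,:,::-1].copy()
c,sn=np.cos(np.radians(-12.5)),np.sin(np.radians(-12.5))
for x,y,z in[(-.035,.018,.038),(-.035,-.018,.038),(.021,.018,.038),(.021,-.018,.038),(.035,.018,.0),(.035,-.018,.0)]:
    u=proj(d,(.457+c*x-sn*y,-.2995+sn*x+c*y,z));print(np.round(u));cv2.circle(im,tuple(int(q) for q in u),2,(0,0,255),-1)
cv2.imwrite("pics/w4.png",im)
E
```

```text
time_s: 6.5
position: [0.4508, -0.2969, 0.1323]
tool_rot: [[-0.21, -0.978, 0.0], [-0.978, 0.21, 0.0], [-0.0, 0.0, -1.0]]
ft_force: [-0.1, 0.7, -1.0]
grip_width: 0.0857
[-0.05113357  0.708805   -0.95751302] [ 0.45076694 -0.29689995  0.13231211]
[295. 287.]
[347. 287.]
[294. 208.]
[349. 208.]
[298. 181.]
[345. 181.]
```

View pics/w4.png

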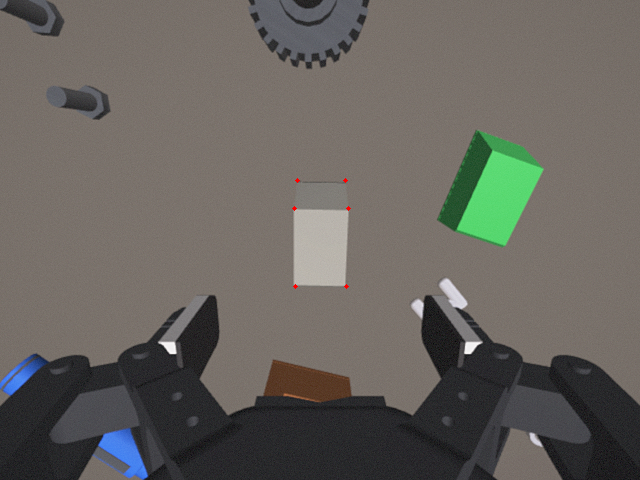

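The projected chock model matches the picture within a pixel or two (corners at (295,287) to (349,208)), and the jaws are centred with room on both sides. Lowering and gripping.

```bash
python3 -m crank '[0,0,0,0,0,-0.04,100, 0,0,0,0,0,-0.04,100, 0,0,0,0,0,-0.025,100, 0,0,0,0,0,-0.007,100, 0,0,0,0,0,0,20, 0,0,0,0,0,0,20, 0,0,0,0,0,0,20, 0,0,0,0,0,0,20, 0,0,0,0,0,0,20, 0,0,0,0,0,0,20, 0,0,0,0,0,0,20, 0,0,0,0,0,0,20]' 35; python3 -m crank '[0,0,0,0,0,0.02,20, 0,0,0,0,0,0.04,20, 0,0,0,0,0,0.04,20, 0,0,0,0,0,0,20, 0,0,0,0,0,0,20]'
python3 - <<'E'
from h import *
s=observe();print(s["ft_force"],s["position"],s["grip_width"])
E
```

```text
time_s: 7.75
position: [0.4517, -0.2971, 0.0218]
tool_rot: [[-0.209, -0.978, 0.002], [-0.978, 0.209, -0.002], [0.001, -0.002, -1.0]]
ft_force: [-1.2, 0.8, 7.7]
grip_width: 0.0356
time_s: 8.25
position: [0.4509, -0.2963, 0.1203]
tool_rot: [[-0.209, -0.978, 0.0], [-0.978, 0.209, -0.0], [0.0, -0.0, -1.0]]
ft_force: [-1.4, 0.7, -6.2]
grip_width: 0.0359
[-1.44097962  0.66346187 -6.20943522] [ 0.45085192 -0.2962807   0.1202843 ] 0.03586106176978124
```

```bash
python3 -m crank '[0,0,0.034,0.0149,0.0337,0,20, 0,0,0.034,0.0149,0.0337,0,20, 0,0,0.034,0.0149,0.0337,0,20, 0,0,0.034,0.0149,0.0337,0,20, 0,0,0.034,0.0149,0.0337,0,20, 0,0,0.034,0.0149,0.0337,0,20, 0,0,0.034,0.0149,0.0337,0,20, 0,0,0.034,0.0149,0.0337,0,20, 0,0,0,0,0,0,20, 0,0,0,0,0,-0.03,20, 0,0,0,0,0,-0.03,20, 0,0,0,0,0,-0.03,20, 0,0,0,0,0,-0.006,20, 0,0,0,0,0,0,20, 0,0,0,0,0,0,20]'
python3 - <<'E'
from h import *
s=observe();print(s["ft_force"],s["position"],s["grip_width"],s["tool_rot"][0])
d=get_image("wrist");im=d["frame"][:,:,::-1].copy();cv2.imwrite("pics/w5.png",im)
for n in range(6): print(np.round(observe()["ft_force"],2))
E
```

```text
time_s: 9.75
position: [0.5699, -0.0273, 0.0237]
tool_rot: [[0.061, -0.998, -0.002], [-0.998, -0.061, 0.0], [-0.0, 0.002, -1.0]]
ft_force: [0.1, 0.4, -5.0]
grip_width: 0.0357
[ 0.09013919  0.41448694 -4.98574836] [ 0.5698613  -0.02725744  0.02365413] 0.03568175426786376 [ 0.06119428 -0.99812456 -0.00162202]
[ 0.15 -0.14 -6.04]
[ 0.15 -0.14 -6.04]
[ 0.15 -0.14 -6.04]
[ 0.15 -0.14 -6.04]
[ 0.15 -0.14 -6.04]
[ 0.15 -0.14 -6.04]
```

View pics/w5.png

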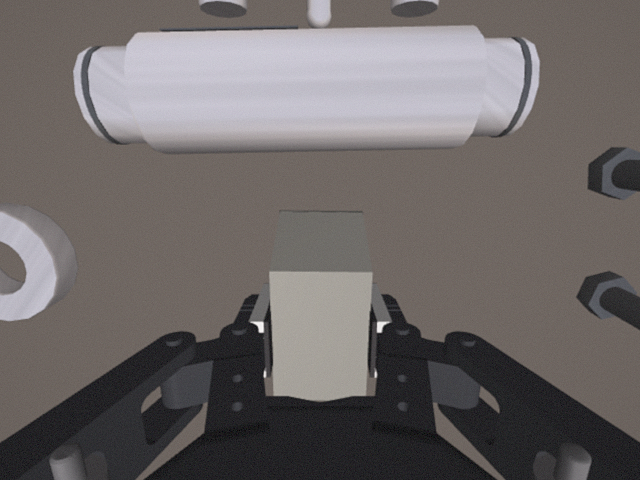

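The chock is lined up with the plunger (column 320) about 25 mm short of the shaft. Advancing with it held 2 mm clear.

```bash
python3 -m crank '[0,0,0,0.005,0.0003,0,20, 0,0,0,0.005,0.0003,0,20, 0,0,0,0.005,0.0003,0,20, 0,0,0,0.004,0.0003,0,20, 0,0,0,0.002,0.0001,0,20, 0,0,0,0.002,0.0001,0,20, 0,0,0,0.002,0.0001,0,20, 0,0,0,0.002,0.0001,0,20, 0,0,0,0.002,0.0001,0,20,0,0,0,0,0,0,20]'; python3 -m crank '[0,0,0,0.001,0.0001,0,20,0,0,0,0.001,0.0001,0,20]';python3 -m crank '[0,0,0,0.001,0.0001,0,20,0,0,0,0,0,0,20]'
```

```text
time_s: 10.8
position: [0.5994, -0.0253, 0.0242]
tool_rot: [[0.062, -0.998, -0.0], [-0.998, -0.062, 0.0], [-0.0, 0.0, -1.0]]
ft_force: [-1.2, 0.6, -5.6]
grip_width: 0.0354
time_s: 11.0
position: [0.6006, -0.025, 0.024]
tool_rot: [[0.062, -0.998, -0.002], [-0.998, -0.062, 0.0], [-0.0, 0.002, -1.0]]
ft_force: [-3.4, -0.2, -5.6]
grip_width: 0.0354
time_s: 11.2
position: [0.6021, -0.0249, 0.0241]
tool_rot: [[0.062, -0.998, -0.001], [-0.998, -0.062, 0.0], [-0.0, 0.001, -1.0]]
ft_force: [-2.7, 0.0, -5.8]
grip_width: 0.0357
```

```bash
for i in 1 2 3 4; do python3 -m crank '[0,0,0,0.001,0.0001,0,20,0,0,0,0,0,0,20]' | egrep 'posi|ft_'; done
```

```text
position: [0.6033, -0.0248, 0.0242]
ft_force: [-3.4, 0.2, -6.6]
position: [0.6044, -0.0248, 0.0243]
ft_force: [-3.7, 0.1, -6.1]
position: [0.6054, -0.0247, 0.0243]
ft_force: [-4.7, 0.2, -5.3]
position: [0.6057, -0.0246, 0.024]
ft_force: [-6.5, -1.1, -5.6]
```

```bash
for i in 1 2; do python3 -m crank '[0,0,0,0.0004,0,0,20,0,0,0,0,0,0,20,0,0,0,0,0,0,20]' | egrep 'posi|ft_'; done
```

```text
position: [0.6058, -0.0246, 0.0239]
ft_force: [-6.6, -1.5, -6.5]
position: [0.6059, -0.0246, 0.0238]
ft_force: [-8.1, -0.3, -6.1]
```

```bash
for i in 1 2; do python3 -m crank '[0,0,0,0.0004,0,0,20,0,0,0,0,0,0,20,0,0,0,0,0,0,20,0,0,0,0,0,0,20]' | egrep 'posi|ft_'; done
python3 - <<'E'
from h import *
d=get_image("wrist");im=d["frame"][:,:,::-1].copy()
t=get_image("scene");i2=crop(t["frame"][:,:,::-1].copy(),270,280,130,120,3)
cv2.imwrite("pics/c6.png",np.hstack([cv2.resize(im,(400,300)),cv2.resize(i2,(325,300))]))
for n in range(4): get_image("top"); print(np.round(observe()["ft_force"],2))
E
```

```text
position: [0.6061, -0.0246, 0.0237]
ft_force: [-9.3, -1.3, -6.8]
position: [0.6062, -0.0246, 0.0235]
ft_force: [-10.0, -0.1, -5.5]
[-9.44 -1.16 -6.08]
[-9.81 -1.22 -6.15]
[-9.47 -1.18 -5.99]
[-10.13  -1.33  -6.72]
```

View pics/c6.png

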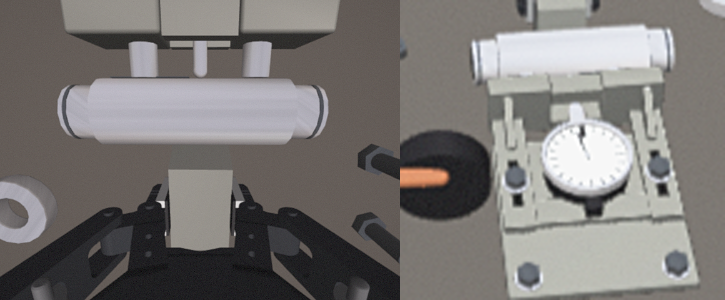

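Force has held at about 9.5–10 N, the shaft is against both buttons and the dial hand is at the broad mark. Now I'll lower the chock, following up forward.

```bash
for i in 1 2 3 4; do python3 -m crank '[0,0,0,0.0002,0,-0.0005,20,0,0,0,0,0,0,20]' | egrep 'posi|ft_'; done
```

```text
position: [0.6064, -0.0246, 0.023]
ft_force: [-9.2, -1.5, -7.3]
position: [0.6066, -0.0245, 0.0225]
ft_force: [-9.8, -1.6, -6.8]
position: [0.6068, -0.0245, 0.022]
ft_force: [-9.6, -0.3, -7.6]
position: [0.607, -0.0245, 0.0215]
ft_force: [-9.8, -0.7, -7.2]
```

```bash
for i in 1 2 3; do python3 -m crank '[0,0,0,0.0001,0,-0.0004,20,0,0,0,0,0,0,20]' | egrep 'posi|ft_|rot'; done
```

```text
position: [0.607, -0.0245, 0.0215]
tool_rot: [[0.062, -0.998, -0.005], [-0.998, -0.062, 0.0], [-0.001, 0.005, -1.0]]
ft_force: [-12.0, -1.3, -2.9]
position: [0.607, -0.0245, 0.0215]
tool_rot: [[0.062, -0.998, -0.005], [-0.998, -0.062, 0.0], [-0.001, 0.005, -1.0]]
ft_force: [-12.6, -1.0, 1.0]
position: [0.607, -0.0245, 0.0214]
tool_rot: [[0.062, -0.998, -0.005], [-0.998, -0.062, 0.0], [-0.001, 0.005, -1.0]]
ft_force: [-14.8, -0.5, 4.3]
```

The chock is on the bench with about 10 N on its sole, still pressed forward. Releasing.

```bash
python3 -m crank '[0,0,0,0,0,0,44,0,0,0,0,0,0,46,0,0,0,0,0,0,50,0,0,0,0,0,0,60,0,0,0,0,0,0,75,0,0,0,0,0,0,75,0,0,0,0,0,0,75]'
python3 - <<'E'
from h import *
d=get_image("wrist");im=d["frame"][:,:,::-1].copy()
t=get_image("scene");i2=crop(t["frame"][:,:,::-1].copy(),270,280,130,120,3)
cv2.imwrite("pics/c7.png",np.hstack([cv2.resize(im,(400,300)),cv2.resize(i2,(325,300))]))
E
```

```text
time_s: 15.8
position: [0.6091, -0.0246, 0.0211]
tool_rot: [[0.062, -0.998, 0.0], [-0.998, -0.062, -0.0], [0.0, -0.0, -1.0]]
ft_force: [0.5, 0.4, 0.6]
grip_width: 0.0642
```

View pics/c7.png

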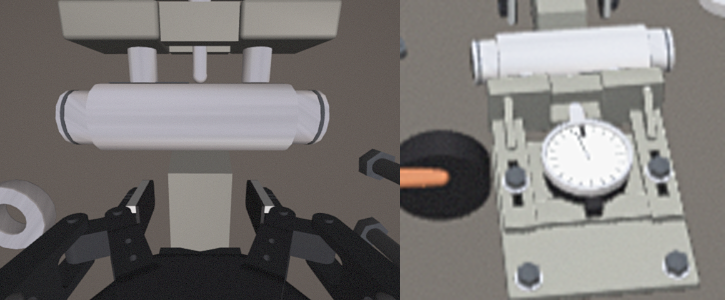

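The dial hand has not moved and both jaws stand clear of the chock. Raising straight up for a last check.

```bash
python3 -m crank '[0,0,0,0,0,0.01,75,0,0,0,0,0,0.03,75,0,0,0,0,0,0.045,75,0,0,0,0,0,0.045,75,0,0,0,-0.02,0,0.02,75,0,0,0,0,0,0,75]'
python3 - <<'E'
from h import *
d=get_image("wrist");im=d["frame"][:,:,::-1].copy()
t=get_image("scene");i2=crop(t["frame"][:,:,::-1].copy(),320,315,50,50,8)
cv2.imwrite("pics/c8.png",np.hstack([cv2.resize(im,(400,300)),cv2.resize(i2,(300,300))]))
e=proj(t,(.69,-.02,.02))
E
```

```text
time_s: 16.5
position: [0.5889, -0.0246, 0.1753]
tool_rot: [[0.062, -0.998, 0.006], [-0.998, -0.062, -0.002], [0.002, -0.006, -1.0]]
ft_force: [0.6, 0.7, 0.3]
grip_width: 0.0643
```

View pics/c8.png

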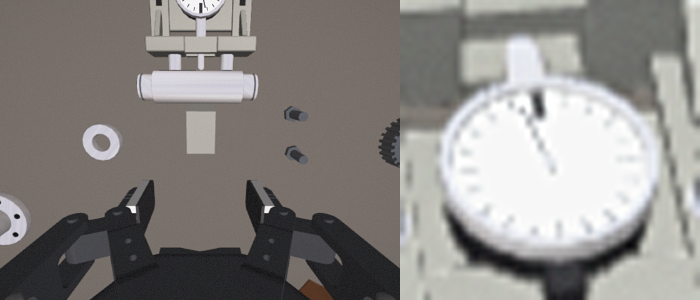

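```bash
python3 -c "
from rig import *
print(close_job())"
```

```text
the job is handed in; nothing more can be done
None
```

The job is handed in, and my last checks agree with the shaft being home; no verdict came back.

- **Rolling:** I rolled the shaft about 150 mm behind the open fingers, roughly a full turn, and it ended square and just short of the plunger.
- **Pressing home:** I pushed it home with the grey chock, held about 2 mm clear of the bench. The wrist read about 10 N steadily for over 0.5 s.
- **Setting down:** I lowered the chock while following up forward. The wrist reading rose briefly to about 15 N, which includes the drag of the sole. Then I let go and raised the arm clear at 16.5 s, with wrist forces back to about zero.

**Last pictures:**
- The shaft lies against both buttons, about 4 mm left of the middle.
- The chock is nose first and touching behind the shaft's middle.
- The bearing and both bolts look undisturbed.
- The dial hand stands near the broad mark, about 13 degrees off it in the slanted view. That is about 0.35 mm of plunger travel, well inside the 1.5 mm allowed, and I saw no change after release.

**Not checked:** I could not measure the final force between chock and shaft. I inferred it from the press and the unmoved dial. The 13 degrees could be partly the viewing angle.

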